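Pack the nut-gluing caddy

ROBOT

A 6-joint arm with a two-finger parallel gripper is mounted at the origin on a cart in front of the work surface, level with it; the furniture and walls round the work are solid. World frame = base frame: x ahead of the robot, y to its left, z up, the work surface at z = 0. Lengths are in m, angles in rad, forces in N, time in s.
With the tool pointing down it reaches from about 0.425 to 0.95 m from the base axis. Payload 3.5 kg.
Tool frame: the origin (TCP) lies midway between the tips of the shut fingers; the grasp point (between the pads) lies 19 mm behind it; z points along the fingers, y is the line along which they close (so a half turn about z gives the same grasp; the last joint's range is limited). The gripper opens to 85 mm and grips with 20 to 120 N. Pads are 22 mm wide; open, the fingers measure 114 mm over their backs; the gripper's body (76 mm by 85 mm) begins 54 mm behind the grasp point. The pads swing forward as they close: fully open they stand 13 mm farther back than shut.
Start: joints at [-1.383, 0.286, 1.577, -0, 1.279, -0.15], TCP at [0.224, -0.637, 0.231] pointing down, gripper open.
Joint ranges: [-2.77, 2.77], [-0.9, 2.22], [0.21, 2.48], [-1.53, 4.67], [0.24, 2.81], [-2.84, 2.84]. Speed limits (rad/s): [2.79, 2.79, 3.14, 3.14, 3.14, 3.14].

INTERFACE

Orientations are given as a unit quaternion [x, y, z, w].
In Python, from plant import get_state, read_camera, ctrl gives the robot as it stands.
- The arm moves only by the shell command python3 -m crank 'ROWS' [FORCE]. ROWS is JSON, a list of rows, each a list of 3 entries, a list of its own where there are three numbers: the shift along the tool's x, y, z in mm, then the turn about the tool's z in degrees, then the closure in counts, from 0 (fully open) to 255 (shut). In form: [[[tx, ty, tz], yaw, claw], ...]. A call has 1 to 10 rows; each row is the pose to reach, as a shift and turn from the pose commanded when the call began, along the tool's axes at that moment; what a row does not reach only later rows make up. A row lasts 1/10 s, in which the tool goes at most 50 mm and 8.59 degrees, less where a joint would pass 70% of its speed; a pose out of reach is approached as far as the arm can. A call with a gripper value outside its range is refused whole. The fingers move at their own pace and stop on an object; FORCE is the grip in N (left out, the last holds). Time passes only in rows, so rows that repeat a pose let the fingers close. It gives the time, the measured TCP pose, the force, the opening and the grip force at its end, in the units of the state.
- get_state(): the state, without advancing time (a new reading comes with each control period).
- read_camera(name): name is "side" or "top" or "wrist"; returns a dict with "frame" (420x560x3 uint8, blue, green, red), "range_z" (420x560 float32, m along the optical axis (not along the pixel's ray), 0 where there is no reading), "vfov" (degrees; the focal length in pixels is half the picture's height over the tangent of half this angle, whatever the lens; pixels are square), "cx", "cy" (the principal point, pixels), "k1" (the pictures are not rectified: a ray, as slopes to the right and down, at radius r is drawn at 1 + k1 r^2 times it, then the intrinsics apply), "origin" and "orientation" of the camera in the world. Camera axes: x right, y down, z forward; pixel columns grow to the right and rows downward; lengths in m; the calibration is good to about 2 mm. A picture is of the moment at which its call begins.
- ctrl.sign_off(): hands the job in; it is judged then, once.
The state is a dict: "time": time; "qpos": joint angles; "dq": joint speeds; "joint_efforts": joint torques, N m; "eef_pos": TCP position; "tcp_rot": TCP orientation; "contact_force": force on the tool from outside, world axes, zero at the start; "wrist_torque": the same for the moment, N m; "opening": opening from 0.0 (shut) to 1.0 (fully open); "finger_force": force on a finger pad.
Only numpy, scipy, OpenCV 4.12 (cv2) and the standard library are available. Lean on these libraries where they do the work, as an engineer would, in place of code of your own. Each camera call takes 0.05 s, during which the arm holds its last target. There are 200 camera calls.

TASK

Get the caddy ready for gluing in a guitar nut: put the plain mahogany block, the brass weight and the bone nut blank each into the pocket of the caddy that is shaped for it (block in the long one, weight in the round one, nut blank in the small one), lying or standing flat on the pocket's floor. The cork sanding block, the maple block and the eraser look similar but do not belong: leave them lying where they are.

Things in the scene. Friction and masses are not known exactly. Their poses are not given: they have to be found in the camera images.
- mahogany_caul: Plain red-brown mahogany block, 44 mm (its x) by 100 mm (its y) by 30 mm high, lying loose on the bench, about 0.1 kg. Origin: centre of its underside; z up. Goes into the long pocket, its long side along the pocket's.
- brass_weight: Round brass weight standing upright: body 40 mm across, 40 mm high, a knob 18 mm across on top, 56 mm high in all. Under 0.6 kg. Origin: centre of its underside; z up. Goes upright into the round pocket.
- nut_blank: Bone nut blank: small off-white square-edged bar, 10 mm (its x) by 52 mm (its y) by 9 mm high, lying loose next to the eraser, just right of the caddy (not the small pale pieces farther right by the chisels or tape). Origin: centre of its underside; z up. Goes into the small pocket, its long side along the pocket's.
- long_pocket: Light wooden block, 76 (x) by 130 (y) by 12 mm high, fixed in the caddy, with a grey-lined recess 4 mm deep in the middle of its top: an oblong, 67 mm (x) by 123 mm (y), for the mahogany block (about 11 mm to spare all round). Origin: centre of the underside, 6 mm above the bench, z up: recess floor 14 mm, block top 18 mm above the bench. The three blocks' order in the caddy changes.
- round_pocket: Light wooden block, 76 (x) by 130 (y) by 12 mm high, fixed in the caddy, with a grey-lined recess 4 mm deep in the middle of its top: a circle of 63 mm diameter, for the brass weight (about 11 mm to spare all round). Origin: centre of the underside, 6 mm above the bench, z up: recess floor 14 mm, block top 18 mm above the bench. The three blocks' order in the caddy changes.
- small_pocket: Light wooden block, 76 (x) by 130 (y) by 12 mm high, fixed in the caddy, with a grey-lined recess 4 mm deep in the middle of its top: a small oblong, 33 mm (x) by 75 mm (y), for the nut blank (about 11 mm to spare all round). Origin: centre of the underside, 6 mm above the bench, z up: recess floor 14 mm, block top 18 mm above the bench. The three blocks' order in the caddy changes.
- sanding_block: Cork sanding block, light brown with a red sandpaper sole, 61 mm (its x) by 101 mm (its y) by 30 mm high: wider than the mahogany block. Origin: centre of its underside. Does not belong in the caddy; leave it where it lies. Its spot changes.
- maple_block: Pale maple offcut, 50 mm (its x) by 70 mm (its y) by 45 mm high. Origin: centre of its underside. Does not belong in the caddy; leave it where it lies. Its spot changes.
- eraser: White eraser with rounded edges, 20 mm (its x) by 45 mm (its y) by 12 mm high: twice as wide as the nut blank, lying within 15 cm of it. Origin: centre of its underside. Does not belong in the caddy; leave it where it lies. Its spot changes.
Not all that is in view belongs to the job. What is shaped like the brass_weight but grey, purple or turquoise is not meant.

How it is judged:
At the end, for the whole second after the job is handed in: Mahogany block flat in the long pocket, nut blank flat in the small one (centres within 18 mm), brass weight upright in the round one (14 mm), all on the pocket floors (2 mm, 0.08 rad), released and at rest; sanding block, maple block and eraser within 20 mm of their starts (horizontal distance between mahogany_caul and long_pocket below 0.018 m and z of mahogany_caul in the frame of long_pocket between 0.005 and 0.01 m and angle between each of mahogany_caul, brass_weight, nut_blank's own z axis and vertical below 0.08 rad and linear speed of each of mahogany_caul, brass_weight, nut_blank below 0.02 m/s and contact force between each of mahogany_caul, brass_weight, nut_blank and the fingers below 0.05 N and horizontal distance between brass_weight and round_pocket below 0.014 m and z of brass_weight in the frame of round_pocket between 0.005 and 0.01 m and horizontal distance between nut_blank and small_pocket below 0.018 m and z of nut_blank in the frame of small_pocket between 0.005 and 0.01 m and distance of each of sanding_block, maple_block, eraser from where it was at the start of the episode below 0.02 m); the robot touches nothing.
It fails at once if The sanding block was pushed or carried away from its place (more than 20 mm) (distance of sanding_block from where it was at the start of the episode above 0.02 m).
It fails at once if The maple block was pushed or carried away from its place (more than 20 mm) (distance of maple_block from where it was at the start of the episode above 0.02 m).
It fails at once if The eraser was pushed or carried away from its place (more than 20 mm) (distance of eraser from where it was at the start of the episode above 0.02 m).
It also fails if it takes over 96 s, if anything falls off the work surface, if the arm or the gripper's body presses on something with over 40 N, if the wrist force passes 120 N, or if a joint passes its speed limit or range.

## Working session

There is one attempt and no reset: what is moved stays moved. The work goes in short steps, Python scripts to look and compute and a shell command to move; the robot and the scene stay as the last step left them, time stands still between calls to the robot, and variables do not carry over. Pictures are saved under pics/ and viewed, at most 14 in all, crops included, and the job is handed in when it is done.

```bash
ls; mkdir -p pics
cat > h.py <<'E'
import numpy as np, cv2
from plant import get_state, read_camera, ctrl
from scipy.spatial.transform import Rotation as R
def K(c):
    f=c["frame"].shape[0]/2/np.tan(np.radians(c["vfov"])/2)
    return np.array([[f,0,c["cx"]],[0,f,c["cy"]],[0,0,1.]]), np.array([c["k1"],0,0,0.])
def rays(c,uv):
    k,d=K(c); n=cv2.undistortPoints(np.float64(uv).reshape(-1,1,2),k,d)[:,0]
    return np.c_[n,np.ones(len(n))]
def world(c,uv,z=None):
    "pixels -> world; by depth, or on the plane z"
    uv=np.float64(uv).reshape(-1,2); r=rays(c,uv); M=R.from_quat(c["orientation"]).as_matrix(); o=np.array(c["origin"])
    if z is None:
        i=np.rint(uv).astype(int); return o+(r*c["range_z"][i[:,1],i[:,0]][:,None])@M.T
    w=r@M.T; return o+w*((z-o[2])/w[:,2])[:,None]
def cloud(c):
    h,w=c["range_z"].shape; g=np.mgrid[0:h,0:w]; return world(c,np.c_[g[1].ravel(),g[0].ravel()]).reshape(h,w,3)
E
python3 - <<'E'
from h import *
import pickle
for n in("top","side"):
    c=read_camera(n); pickle.dump(c,open(n+".pkl","wb")); cv2.imwrite(f"pics/{n}0.png",c["frame"])
    print(n,c["vfov"],c["origin"],c["orientation"],c["k1"])
s=get_state();print(s["eef_pos"],s["tcp_rot"],s["time"])
E
```

```text
pics
top 52.62385884383998 [ 0.37243677 -0.03600866  1.15936245] [-0.70448233  0.70584429 -0.05572501  0.04881822] -0.0089829662684562
side 45.78782795589788 [ 0.53860937 -1.22534577  0.83341346] [ 0.88552187  0.00725663 -0.0014055  -0.4645389 ] -0.0006771665354445869
[ 0.2236002  -0.63624346  0.23003512] [ 9.85770215e-01  1.68094858e-01 -3.05751024e-05 -1.09587409e-03] 0.1
```

View pics/top0.png

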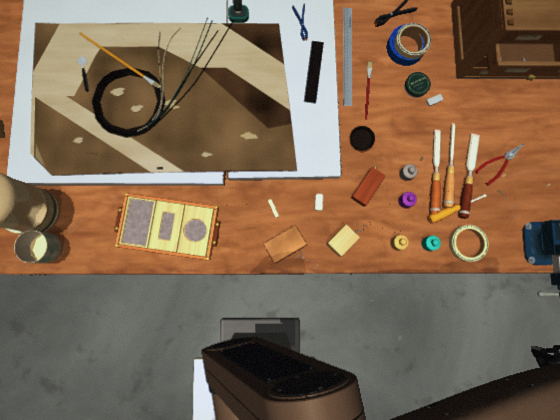

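View pics/side0.png

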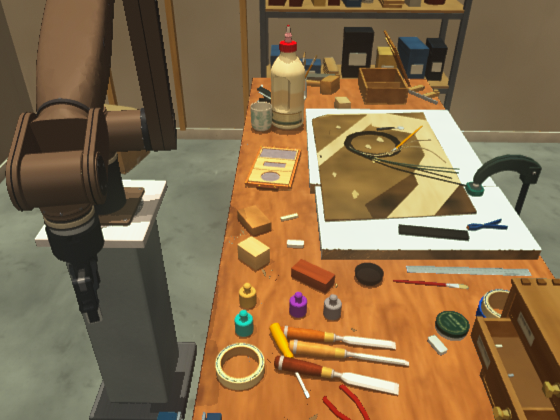

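The top view shows the caddy with its long pocket at (138,223), small at (167,226) and round at (195,230).

- **Block:** the candidates are (368,187) red-brown and narrow, (285,244) light brown and wider (cork), and (343,240) pale (maple). I take (368,187).
- **Weight:** (400,242) is yellow brass. (408,200) purple, (409,171) grey and (432,243) turquoise are ruled out.
- **Nut blank:** (273,208) is a thin bar, (319,202) is the wider eraser, and (434,99) and the piece by the chisels are too far right. I take (273,208).

I'll confirm these in one enlarged crop and measure.

Run:
```python
from h import *
import pickle
c=pickle.load(open("top.pkl","rb")); im=c["frame"]
cv2.imwrite("pics/crop.png",cv2.resize(im[155:270,250:450],None,fx=4,fy=4,interpolation=cv2.INTER_CUBIC))
P=cloud(c); hsv=cv2.cvtColor(im,cv2.COLOR_BGR2HSV)
print("bench z",np.median(P[200:215,330:345,2]))
# objects: (seed, top height)
for n,(u,v),z in [("mahog",(368,187),.03),("sand",(285,244),.03),("maple",(343,240),.045),("brass",(400,242),.04),("nut",(273,208),.009),("eraser",(319,202),.012),("purple",(408,200),.04),("turq",(432,243),.04)]:
    m=((P[...,2]>max(z-.012,.0045))&(P[...,2]<z+.03)).astype(np.uint8)
    m[:, :u-40]=0; m[:,u+40:]=0
    k,l,st,ce=cv2.connectedComponentsWithStats(m); i=l[v,u]
    if i==0: print(n,"no seed",P[v,u]); continue
    cn=max(cv2.findContours((l==i).astype(np.uint8),0,1)[0],key=cv2.contourArea)[:,0]
    w=world(c,cn,z)[:,:2]; r=cv2.minAreaRect((w*1000).astype(np.float32))
    print(n,st[i,4],"ctr",np.round(r[0],1),"size",np.round(r[1],1),"ang",round(r[2],1),"seedz",P[v,u].round(3))
# caddy by colour: grey-lined recesses
for n,(u,v) in [("long",(138,223)),("small",(167,226)),("round",(195,230))]:
    print(n,hsv[v,u],P[v,u].round(4))
    m=((hsv[...,1]<90)).astype(np.uint8); m[:,:110]=0;m[:,225:]=0
    k,l,st,ce=cv2.connectedComponentsWithStats(m,connectivity=4); i=l[v,u]
    if i==0: continue
    cn=max(cv2.findContours((l==i).astype(np.uint8),0,1)[0],key=cv2.contourArea)[:,0]
    w=world(c,cn,.016)[:,:2]; r=cv2.minAreaRect((w*1000).astype(np.float32)); print(st[i,4],np.round(r[0],1),np.round(r[1],1),round(r[2],1))
```

```text
bench z -0.000594355035780314
mahog 604 ctr [ 604. -310.] size [ 44.5 103. ] ang 54.6 seedz [ 0.602 -0.31   0.028]
sand 844 ctr [447.4 -80.9] size [59.9 99.8] ang 30.2 seedz [ 0.447 -0.082  0.034]
maple 521 ctr [ 455.8 -235.1] size [49.7 71.6] ang 44.3 seedz [ 0.457 -0.235  0.042]
brass 184 ctr [ 451.2 -387.6] size [40.2 37. ] ang 89.8 seedz [ 0.45  -0.383  0.05 ]
nut 72 ctr [547.8 -51.9] size [51.9 13.1] ang 23.6 seedz [ 0.547 -0.051  0.009]
eraser 127 ctr [ 563.3 -175.9] size [19.3 44.7] ang 89.0 seedz [ 0.564 -0.178  0.009]
purple 179 ctr [ 566.  -414.9] size [38.2 39.6] ang 26.1 seedz [ 0.562 -0.409  0.052]
turq 189 ctr [ 448.4 -472.6] size [40.4 37. ] ang 89.8 seedz [ 0.447 -0.466  0.054]
long [  5  28 154] [0.5057 0.3145 0.0147]
1125 [509.2 314.2] [ 68.1 122. ] 81.4
small [  7  29 147] [0.4975 0.2358 0.0146]
457 [483.8 230.1] [50.3 98.9] 81.4
round [  7  29 148] [0.4866 0.1601 0.0134]
609 [486.1 156.6] [ 65.8 124. ] 82.1
```

View pics/crop.png

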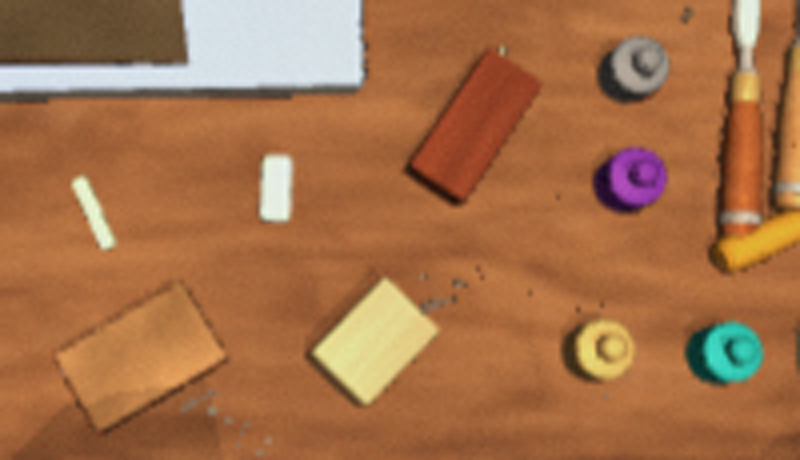

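The crop confirms all three picks: red-brown narrow block at (475,125), brass at (603,348) and thin bar at (93,213), and their sizes match. The mask for the small and round recesses leaked, so I'll refine the pockets and get the long-axis directions.

```bash
cat >> h.py <<'E'
def go(x,y,z,th):
    "print shift (mm, tool axes) and turn (deg) to TCP x,y,z (m), tool-x heading th (deg, mod 180)"
    s=get_state(); r=R.from_quat(s["tcp_rot"]); M=r.as_matrix()
    d=M.T@(np.array([x,y,z])-s["eef_pos"])*1000; t0=np.degrees(np.arctan2(M[1,0],M[0,0])); q=np.degrees(s["qpos"])
    dy=(t0-th+90)%180-90
    print("shift",d.round(1),"yaw",round(dy,1),"heading",round(t0,1),"tilt",round(np.degrees(np.arccos(-M[2,2])),2),"tcp",np.round(s["eef_pos"],4),"j6",round(q[5],1),"t",s["time"])
E
python3 - <<'E'
from h import *
import pickle
def rep(n,c,m,z):
    cn=max(cv2.findContours(m.astype(np.uint8),0,1)[0],key=cv2.contourArea)[:,0]
    w=(world(c,cn,z)[:,:2]*1000).astype(np.float32); b=cv2.boxPoints(cv2.minAreaRect(w)); e=[b[1]-b[0],b[2]-b[1]]; e.sort(key=np.linalg.norm)
    print(n,"ctr",b.mean(0).round(1),"size",[round(float(np.linalg.norm(k)),1) for k in e],"long heading",round(np.degrees(np.arctan2(e[1][1],e[1][0]))%180,1))
for cam in("top","side"):
    c=pickle.load(open(cam+".pkl","rb")); im=c["frame"]; hsv=cv2.cvtColor(im,cv2.COLOR_BGR2HSV); P=cloud(c)
    inc=(abs(P[...,0]-.497)<.075)&(abs(P[...,1]-.236)<.13)&(P[...,2]>.006)
    g=cv2.morphologyEx(((hsv[...,1]<70)&inc).astype(np.uint8),cv2.MORPH_OPEN,np.ones((3,3)) if cam=="top" else np.ones((2,2)))
    k,l,st,ce=cv2.connectedComponentsWithStats(g,connectivity=4)
    for i in range(1,k):
        if st[i,4]>60: rep(f"{cam} pocket px{ce[i].round()} a{st[i,4]}",c,l==i,.014)
    z=P[inc][:,2]; print("caddy z pct",np.percentile(z,[5,50,95,99.5]).round(3))
    for n,x,y,rr,h in [("mahog",.604,-.31,.075,.03),("nut",.548,-.052,.045,.009),("sand",.447,-.081,.08,.03),("eraser",.563,-.176,.045,.012),("maple",.456,-.235,.06,.045),("brass",.451,-.388,.035,.04)]:
        m=(np.hypot(P[...,0]-x,P[...,1]-y)<rr)&(P[...,2]>max(h-.008,.0045))
        k,l,st,ce=cv2.connectedComponentsWithStats(m.astype(np.uint8),connectivity=4); i=1+st[1:,4].argmax(); q=P[l==i]
        print(cam,n,"cloud mean",q.mean(0).round(4)); rep("   ",c,l==i,h)
print("brass");go(.451,-.388,.1,90)
E
```

```text
top pocket px[137. 222.] a1018 ctr [509.8 316.3] size [64.0, 119.2] long heading 171.7
top pocket px[166. 226.] a290 ctr [498.4 238.1] size [30.0, 71.2] long heading 171.8
top pocket px[195. 230.] a366 ctr [486.7 160. ] size [54.3, 54.5] long heading 89.9
caddy z pct [0.011 0.016 0.02  0.022]
top mahog cloud mean [ 0.6048 -0.3108  0.0293]
    ctr [ 604.5 -310.7] size [44.2, 101.2] long heading 145.1
top nut cloud mean [ 0.5471 -0.0505  0.0085]
    ctr [547.2 -50.4] size [10.0, 51.9] long heading 24.0
top sand cloud mean [ 0.4475 -0.081   0.0293]
    ctr [447.5 -80.9] size [59.6, 99.7] long heading 120.2
top eraser cloud mean [ 0.564  -0.1756  0.0109]
    ctr [ 563.3 -175.9] size [19.3, 44.7] long heading 179.0
top maple cloud mean [ 0.4557 -0.235   0.0441]
    ctr [ 455.8 -235.1] size [49.7, 71.6] long heading 134.3
top brass cloud mean [ 0.4505 -0.3882  0.0402]
    ctr [ 450.5 -388.3] size [36.4, 36.7] long heading 43.6
side pocket px[279. 155.] a258 ctr [515.9 314.5] size [56.1, 116.7] long heading 171.9
side pocket px[275. 165.] a61 ctr [503.2 237.9] size [19.1, 69.6] long heading
[... 188 characters left out ...]
07.  -316.3] size [53.2, 104.2] long heading 145.6
side nut cloud mean [ 0.5502 -0.0518  0.008 ]
    ctr [550.7 -53.3] size [16.0, 52.6] long heading 22.7
side sand cloud mean [ 0.4507 -0.0869  0.0294]
    ctr [451.2 -88.5] size [63.5, 111.9] long heading 120.0
side eraser cloud mean [ 0.5662 -0.1783  0.0107]
    ctr [ 566.1 -181.3] size [29.8, 42.9] long heading 178.7
side maple cloud mean [ 0.4586 -0.2396  0.0442]
    ctr [ 458.7 -241.5] size [57.7, 77.5] long heading 135.6
side brass cloud mean [ 0.4539 -0.3947  0.0404]
    ctr [ 453.8 -392.4] size [36.6, 49.5] long heading 93.2
brass
shift [ 296.8 -158.6  130.5] yaw -70.6 heading 19.4 tilt 0.13 tcp [ 0.2236 -0.6362  0.23  ] j6 -8.6 t 0.1
```

```bash
python3 -m crank '[[[297,-159,100],-70.6,0],[[297,-159,100],-70.6,0],[[297,-159,100],-70.6,0],[[297,-159,100],-70.6,0],[[297,-159,100],-70.6,0],[[297,-159,100],-70.6,0],[[297,-159,100],-70.6,0],[[297,-159,100],-70.6,0],[[297,-159,100],-70.6,0],[[297,-159,100],-70.6,0]]' 50
python3 - <<'E'
from h import *
go(.451,-.3885,.009,90)
E
```

```text
time: 1.1
eef_pos: [0.4514, -0.3875, 0.1306]
tcp_rot: [0.707, 0.707, 0.0, -0.001]
contact_force: [-0.1, -0.2, 0.5]
opening: 1.002
finger_force: 0.0
shift [ -1.1  -0.3 121.6] yaw 0.0 heading 90.0 tilt 0.08 tcp [ 0.4514 -0.3875  0.1306] j6 -50.4 t 1.1
```

```bash
python3 -m crank '[[[-1,0,40],0,0],[[-1,0,80],0,0],[[-1,0,119],0,0],[[-1,0,119],0,0],[[-1,0,119],0,255],[[-1,0,119],0,255],[[-1,0,119],0,255],[[-1,0,119],0,255],[[-1,0,119],0,255],[[-1,0,119],0,255]]' 50;  python3 -m crank '[[[0,0,0],0,255],[[0,0,0],0,255],[[0,0,-40],0,255],[[0,0,-80],0,255],[[0,0,-120],0,255],[[0,0,-120],0,255]]'
python3 - <<'E'
from h import *
go(.4867,.16,.13,90)
c=read_camera("wrist"); cv2.imwrite("pics/w1.png",c["frame"])
E
```

```text
time: 2.1
eef_pos: [0.4525, -0.3911, 0.0156]
tcp_rot: [0.707, 0.707, -0.0, 0.002]
contact_force: [-1.0, 0.2, 6.2]
opening: 0.436
finger_force: 49.8
time: 2.7
eef_pos: [0.4544, -0.3929, 0.1406]
tcp_rot: [0.707, 0.707, -0.001, 0.008]
contact_force: [1.1, -0.5, -1.3]
opening: 0.435
finger_force: 51.7
shift [553.   31.9   4.5] yaw -0.0 heading 90.0 tilt 0.86 tcp [ 0.4544 -0.3929  0.1406] j6 -50.5 t 2.7
```

View pics/w1.png

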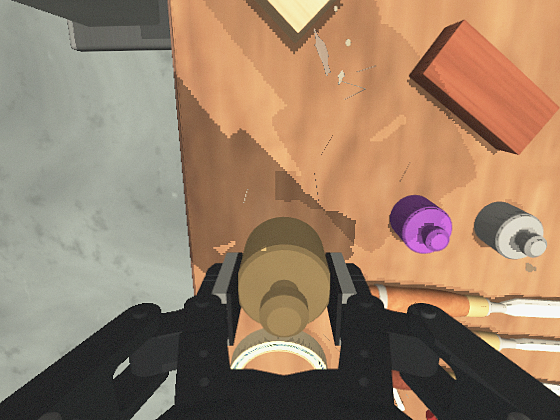

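The wrist view shows the brass weight held upright between the pads at (285,270). Now I carry it over the round pocket.

```bash
python3 -m crank '[[[553,32,0],0,255],[[553,32,0],0,255],[[553,32,0],0,255],[[553,32,0],0,255],[[553,32,0],0,255],[[553,32,0],0,255],[[553,32,0],0,255],[[553,32,0],0,255],[[553,32,0],0,255],[[553,32,0],0,255]]';  python3 -m crank '[[[51,0,0],0,255],[[51,0,0],0,255],[[51,0,0],0,255],[[51,0,0],0,255],[[51,0,0],0,255],[[51,0,0],0,255]]'
python3 - <<'E'
from h import *
go(.4867,.16,.028,90)
c=read_camera("top"); P=cloud(c); s=get_state()
m=(np.hypot(P[...,0]-.487,P[...,1]-.16)<.12)&(P[...,2]>.1)&(P[...,2]<.4)
x,y,w,h=cv2.boundingRect(m.astype(np.uint8)); print(x,y,w,h)
c=read_camera("wrist"); cv2.imwrite("pics/w2.png",c["frame"])
P=cloud(c); cv2.imwrite("pics/w2.png",c["frame"])
hsv=cv2.cvtColor(c["frame"],cv2.COLOR_BGR2HSV)
m=(np.linalg.norm(P-(np.array(s["eef_pos"])+[0,0,.02]),axis=2)<.05)&(hsv[...,1]>80)
q=P[m];print(len(q),np.percentile(q,[1,50,99],axis=0).round(4))
E
```

```text
time: 3.75
eef_pos: [0.4786, 0.1118, 0.1303]
tcp_rot: [0.707, 0.707, -0.001, -0.001]
contact_force: [1.1, -1.0, -3.1]
opening: 0.439
finger_force: 51.6
time: 4.35
eef_pos: [0.4806, 0.1595, 0.1321]
tcp_rot: [0.708, 0.706, -0.0, -0.0]
contact_force: [0.5, -0.6, -2.7]
opening: 0.437
finger_force: 51.6
shift [  0.5   6.1 104.1] yaw -0.2 heading 89.8 tilt 0.03 tcp [0.4806 0.1595 0.1321] j6 7.0 t 4.35
129 189 67 75
9348 [[0.4534 0.1475 0.1211]
 [0.4807 0.1669 0.1543]
 [0.5115 0.1792 0.1836]]
```

View pics/w2.png

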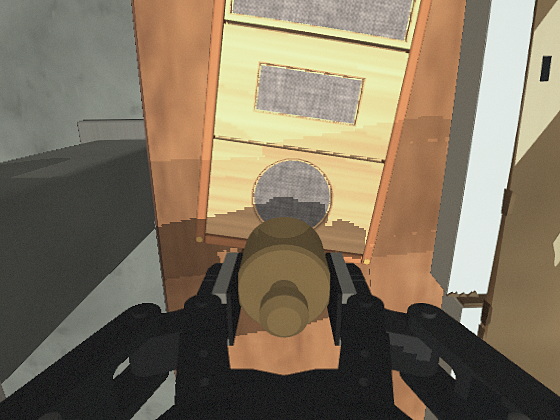

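Run:
```python
from h import *
c=read_camera("wrist"); P=cloud(c); hsv=cv2.cvtColor(c["frame"],cv2.COLOR_BGR2HSV)
# brass points: cols 240-330, rows 215-340; split by height
b=P[215:340,240:330].reshape(-1,3); b=b[b[:,2]>.1]; zt=np.percentile(b[:,2],99)
for lo,hi in((-.004,.003),(-.0195,-.013)):
    q=b[(b[:,2]>zt+lo)&(b[:,2]<zt+hi)]; (x,y),r=cv2.minEnclosingCircle((q[:,:2]*1000).astype(np.float32)); print("z",zt+lo,len(q),round(x,1),round(y,1),"r",round(r,1))
# recess rim by grey mask, circle through contour points away from the weight
for n,(u0,u1,v0,v1) in {"round":(245,340,155,212),"small":(250,372,60,128)}.items():
    m=np.zeros(hsv.shape[:2],np.uint8); m[v0:v1,u0:u1]=hsv[v0:v1,u0:u1,1]<75; m=cv2.morphologyEx(m,cv2.MORPH_OPEN,np.ones((3,3)))
    cn=max(cv2.findContours(m,0,1)[0],key=cv2.contourArea)[:,0]
    w=world(c,cn,.014)[:,:2]*1000
    if n=="round":
        w=w[(cn[:,1]<200)]; A=np.c_[2*w,np.ones(len(w))]; s=np.linalg.lstsq(A,(w**2).sum(1),rcond=None)[0]; print(n,s[:2].round(1),"r",np.sqrt(s[2]+s[:2]@s[:2]).round(1))
    else: print(n,cv2.minAreaRect(w.astype(np.float32)))
```

```text
z 0.17099792380670734 1597 480.8 159.9 r 9.3
z 0.15549792380670735 297 482.5 159.1 r 20.1
round [486.8 158.3] r 29.9
small ((498.5148620605469, 237.14212036132812), (32.50276184082031, 74.44790649414062), 81.7825698852539)
```

```bash
python3 -m crank '[[[-1,6,0],0,255],[[-1,6,40],0,255],[[-1,6,75],0,255],[[-1,6,90],0,255],[[-1,6,98],0,255],[[-1,6,101],0,255],[[-1,6,102],0,255],[[-1,6,103],0,255],[[-1,6,103],0,255]]'
python3 - <<'E'
from h import *
go(.4867,.16,.0275,90)
c=read_camera("wrist"); P=cloud(c)
b=P[215:340,240:330].reshape(-1,3); b=b[b[:,2]>.03]; zt=np.percentile(b[:,2],99)
q=b[(b[:,2]>zt-.004)]; print("top z",zt, cv2.minEnclosingCircle((q[:,:2]*1000).astype(np.float32)))
E
```

```text
time: 5.4
eef_pos: [0.4875, 0.1599, 0.0304]
tcp_rot: [0.707, 0.707, 0.001, 0.001]
contact_force: [-0.8, -0.0, -3.4]
opening: 0.436
finger_force: 51.6
shift [ 0.1 -0.8  2.9] yaw -0.0 heading 90.0 tilt 0.12 tcp [0.4875 0.1599 0.0304] j6 6.9 t 5.4
top z 0.07307629417591678 ((486.1878662109375, 192.6260986328125), 41.40520477294922)
```

```bash
python3 -m crank '[[[0,0,1],0,255],[[0,0,2],0,255],[[0,0,3],0,255],[[0,0,3],0,255],[[0,0,3],0,100],[[0,0,3],0,60],[[0,0,3],0,0],[[0,0,3],0,0],[[0,0,3],0,0],[[0,0,3],0,0]]';python3 -m crank '[[[0,0,-10],0,0],[[0,0,-30],0,0],[[0,0,-70],0,0],[[0,0,-110],0,0],[[0,0,-120],0,0],[[0,0,-120],0,0]]'
python3 - <<'E'
from h import *
c=read_camera("wrist"); cv2.imwrite("pics/w3.png",c["frame"])
go(.6045,-.3107,.15,145.1)
E
```

```text
time: 6.45
eef_pos: [0.4865, 0.1597, 0.0261]
tcp_rot: [0.707, 0.707, -0.0, -0.0]
contact_force: [-0.1, 0.4, -0.5]
opening: 0.999
finger_force: 0.0
time: 7.05
eef_pos: [0.4882, 0.16, 0.1493]
tcp_rot: [0.707, 0.707, 0.002, 0.002]
contact_force: [-0.1, -1.1, -0.9]
opening: 0.998
finger_force: 0.0
shift [-470.4  118.1   -3. ] yaw -55.1 heading 90.0 tilt 0.08 tcp [0.4867 0.1598 0.1469] j6 6.9 t 7.1
```

View pics/w3.png

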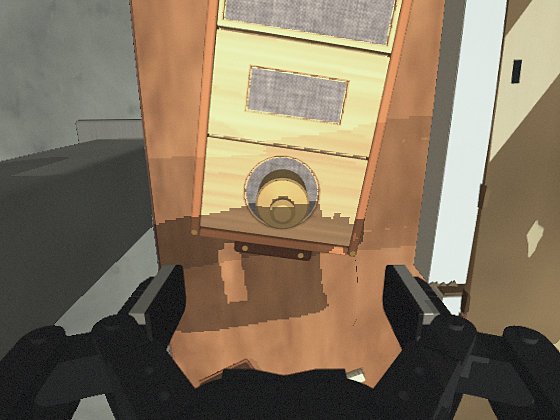

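The weight stands upright in the round recess at (283,200), well inside the rim. Next is the mahogany block.

```bash
python3 -m crank '[[[-470,118,0],-55,0],[[-470,118,0],-55,0],[[-470,118,0],-55,0],[[-470,118,0],-55,0],[[-470,118,0],-55,0],[[-470,118,0],-55,0],[[-470,118,0],-55,0],[[-470,118,0],-55,0],[[-470,118,0],-55,0],[[-470,118,0],-55,0]]'; python3 -m crank '[[[0,0,0],0,0],[[0,0,0],0,0],[[0,0,0],0,0]]'
python3 - <<'E'
from h import *
go(.605,-.311,.004,145.1)
E
```

```text
time: 8.1
eef_pos: [0.6009, -0.3033, 0.1428]
tcp_rot: [0.301, 0.954, 0.001, -0.003]
contact_force: [1.4, -0.2, 0.1]
opening: 0.998
finger_force: 0.0
time: 8.4
eef_pos: [0.6011, -0.3004, 0.1441]
tcp_rot: [0.301, 0.954, 0.001, -0.002]
contact_force: [0.8, 0.0, -0.1]
opening: 0.999
finger_force: 0.0
shift [ -9.9  -6.5 140. ] yaw -0.1 heading 145.0 tilt 0.25 tcp [ 0.6011 -0.3004  0.1441] j6 -90.2 t 8.4
```

```bash
python3 -m crank '[[[-10,-6,40],0,0],[[-10,-6,80],0,0],[[-10,-6,85],0,0],[[-10,-6,85],0,0],[[-10,-6,85],0,0]]'
python3 - <<'E'
from h import *
go(.605,-.311,.004,145.1)
c=read_camera("wrist"); cv2.imwrite("pics/w4.png",c["frame"])
E
```

```text
time: 8.9
eef_pos: [0.6081, -0.3125, 0.0636]
tcp_rot: [0.301, 0.954, -0.0, 0.001]
contact_force: [0.2, -0.5, 0.2]
opening: 0.996
finger_force: 0.0
shift [ 3.5 -0.5 59.6] yaw -0.1 heading 145.0 tilt 0.17 tcp [ 0.6081 -0.3125  0.0636] j6 -90.7 t 8.9
```

View pics/w4.png

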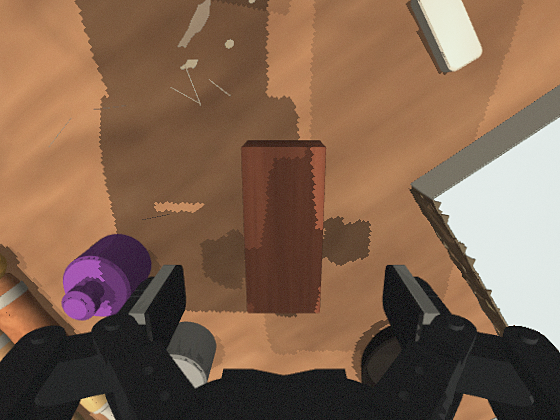

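The block is centred between the open pads, spanning columns 242–327, with purple and grey clear of the fingers. I'll descend and grip.

```bash
python3 -m crank '[[[3,0,30],0,0],[[3,0,50],0,0],[[3,0,60],0,0],[[3,0,60],0,0],[[3,0,60],0,255],[[3,0,60],0,255],[[3,0,60],0,255],[[3,0,60],0,255],[[3,0,60],0,255],[[3,0,60],0,255]]' 50;  python3 -m crank '[[[0,0,0],0,255],[[0,0,-10],0,255],[[0,0,-50],0,255],[[0,0,-90],0,255],[[0,0,-130],0,255],[[0,0,-130],0,255],[[0,0,-130],0,255]]'
python3 - <<'E'
from h import *
go(.5098,.3163,.14,171.8)
E
```

```text
time: 9.95
eef_pos: [0.6056, -0.3118, 0.0031]
tcp_rot: [0.301, 0.954, -0.0, 0.001]
contact_force: [0.4, -0.8, 5.1]
opening: 0.511
finger_force: 54.0
time: 10.65
eef_pos: [0.6047, -0.3112, 0.1326]
tcp_rot: [0.301, 0.954, -0.0, 0.001]
contact_force: [-0.6, -1.2, -1.0]
opening: 0.504
finger_force: 53.4
shift [438.  459.2  -8.2] yaw -26.8 heading 145.0 tilt 0.11 tcp [ 0.6047 -0.3112  0.1326] j6 -90.7 t 10.65
```

```bash
python3 -m crank '[[[438,459,-10],-27,255],[[438,459,-10],-27,255],[[438,459,-10],-27,255],[[438,459,-10],-27,255],[[438,459,-10],-27,255],[[438,459,-10],-27,255],[[438,459,-10],-27,255],[[438,459,-10],-27,255],[[438,459,-10],-27,255],[[438,459,-10],-27,255]]'
python3 - <<'E'
from h import *
go(.5098,.3163,.14,171.8)
E
```

```text
time: 11.65
eef_pos: [0.527, 0.1849, 0.1364]
tcp_rot: [0.07, 0.998, -0.001, -0.003]
contact_force: [1.4, 0.7, -0.4]
opening: 0.508
finger_force: 53.4
shift [ 35.4 127.7  -3.6] yaw 0.1 heading 171.9 tilt 0.3 tcp [0.527  0.1849 0.1364] j6 -73.0 t 11.65
```

```bash
python3 -m crank '[[[35,126,0],0,255],[[35,126,0],0,255],[[35,126,0],0,255],[[35,126,0],0,255],[[35,126,0],0,255],[[35,126,0],0,255],[[35,126,0],0,255]]'
python3 - <<'E'
from h import *
go(.5098,.3163,.14,171.8)
c=read_camera("top"); P=cloud(c); hsv=cv2.cvtColor(c["frame"],cv2.COLOR_BGR2HSV)
c=read_camera("wrist"); cv2.imwrite("pics/w5.png",c["frame"]); P=cloud(c); hsv=cv2.cvtColor(c["frame"],cv2.COLOR_BGR2HSV)
cv2.imwrite("pics/w5.png",c["frame"])
E
```

```text
time: 12.35
eef_pos: [0.5125, 0.3115, 0.1384]
tcp_rot: [0.071, 0.997, -0.0, -0.001]
contact_force: [-0.1, -0.4, -0.4]
opening: 0.5
finger_force: 53.4
shift [ 3.3  4.4 -1.6] yaw 0.0 heading 171.8 tilt 0.09 tcp [0.5125 0.3115 0.1384] j6 -60.2 t 12.35
```

View pics/w5.png

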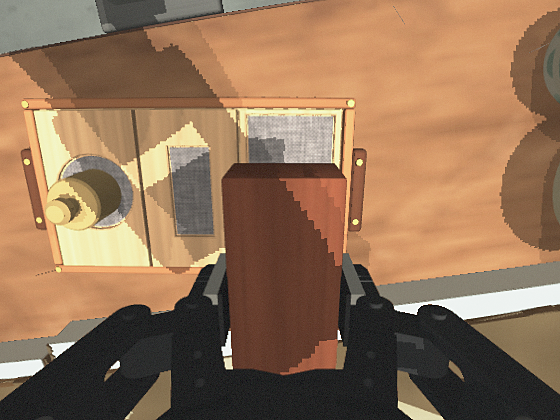

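```bash
python3 -m crank '[[[3,4,0],0,255],[[3,4,40],0,255],[[3,4,80],0,255],[[3,4,100],0,255],[[3,4,110],0,255],[[3,4,115],0,255],[[3,4,116],0,255],[[3,4,116],0,255]]'
python3 - <<'E'
from h import *
go(.5098,.3163,.0175,171.8)
c=read_camera("wrist"); P=cloud(c); hsv=cv2.cvtColor(c["frame"],cv2.COLOR_BGR2HSV); cv2.imwrite("pics/w6.png",c["frame"])
m=(abs(P[...,2]-.05)<.006)&(hsv[...,1]>90); m[:,:215]=0; m[:,350:]=0
w=P[m][:,:2]*1000; print("top z",np.median(P[m][:,2]),"tool-x extent from far end:",cv2.minAreaRect(w.astype(np.float32)))
E
```

```text
time: 13.25
eef_pos: [0.5113, 0.3178, 0.0247]
tcp_rot: [0.07, 0.998, 0.001, 0.001]
contact_force: [0.5, 1.0, -0.5]
opening: 0.507
finger_force: 53.4
shift [ 1.3 -1.7  7.2] yaw 0.1 heading 171.9 tilt 0.16 tcp [0.5113 0.3178 0.0247] j6 -59.7 t 13.25
top z 0.05277816506458728 tool-x extent from far end: ((504.3838806152344, 317.2193298339844), (44.75764083862305, 86.33268737792969), 82.04525756835938)
```

View pics/w6.png

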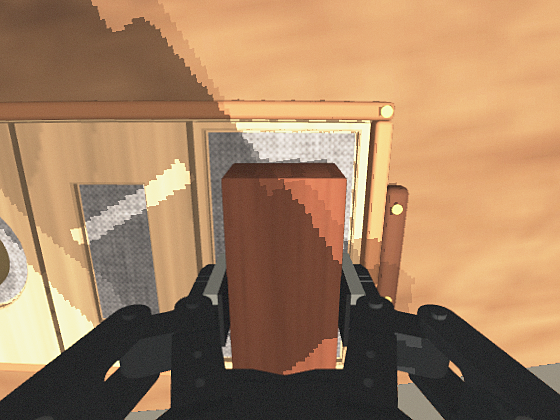

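```bash
python3 -m crank '[[[1,-1,3],0,255],[[1,-1,5],0,255],[[1,-1,6],0,255],[[1,-1,7],0,255],[[1,-1,7],0,255],[[1,-1,7],0,255]]'
```

```text
time: 13.9
eef_pos: [0.5093, 0.3166, 0.0172]
tcp_rot: [0.07, 0.998, 0.0, 0.0]
contact_force: [-3.6, -0.9, 4.4]
opening: 0.503
finger_force: 54.1
```

In contact with the floor (4 N up), so I release.

```bash
python3 -m crank '[[[0,0,0],0,110],[[0,0,0],0,90],[[0,0,0],0,60],[[0,0,0],0,40],[[0,0,0],0,40],[[0,0,-10],0,40],[[0,0,-40],0,40],[[0,0,-80],0,40],[[0,0,-120],0,40],[[0,0,-120],0,40]]'
python3 - <<'E'
from h import *
go(.5472,-.0504,.12,24)
c=read_camera("wrist"); P=cloud(c); hsv=cv2.cvtColor(c["frame"],cv2.COLOR_BGR2HSV)
m=(abs(P[...,2]-.044)<.005)&(np.hypot(P[...,0]-.51,P[...,1]-.316)<.07)
q=P[m]; print(np.median(q[:,2]),cv2.minAreaRect((q[:,:2]*1000).astype(np.float32)))
E
```

```text
time: 14.9
eef_pos: [0.5133, 0.3184, 0.1448]
tcp_rot: [0.07, 0.998, 0.003, 0.007]
contact_force: [0.9, -1.8, 0.6]
opening: 0.841
finger_force: 0.0
shift [ -84.8 -360.6   23.2] yaw -32.0 heading 172.0 tilt 0.84 tcp [0.5133 0.3184 0.1448] j6 -59.8 t 14.9
0.04523185611066807 ((509.55145263671875, 315.1528015136719), (44.132469177246094, 100.32917022705078), 81.99768829345703)
```

```bash
python3 -m crank '[[[-85,-361,20],-32,150],[[-85,-361,20],-32,150],[[-85,-361,20],-32,150],[[-85,-361,20],-32,150],[[-85,-361,20],-32,150],[[-85,-361,20],-32,150],[[-85,-361,20],-32,150],[[-85,-361,20],-32,150],[[-85,-361,20],-32,150],[[-85,-361,20],-32,150]]'
python3 - <<'E'
from h import *
s=get_state(); c=read_camera("wrist"); P=cloud(c); cv2.imwrite("pics/w7.png",c["frame"])
m=((np.hypot(P[...,0]-.547,P[...,1]+.0504)<.04)&(P[...,2]>.0045)&(P[...,2]<.02)).astype(np.uint8)
k,l,st,ce=cv2.connectedComponentsWithStats(m,connectivity=4); i=1+st[1:,4].argmax(); q=P[l==i]
print(st[i],np.median(q[:,2]),cv2.minAreaRect((q[:,:2]*1000).astype(np.float32)))
go(.5472,-.0504,.004,24)
E
```

```text
time: 15.95
eef_pos: [0.5418, -0.0532, 0.1152]
tcp_rot: [-0.207, 0.978, 0.001, -0.001]
contact_force: [1.0, 0.2, 0.4]
opening: 0.406
finger_force: 0.0
[277 177  13  66 849] 0.01016902194798247 ((547.7937622070312, -52.08891296386719), (51.64788055419922, 9.481590270996094), 23.74427032470703)
shift [ -5.8  -0.6 111.3] yaw -0.1 heading -156.1 tilt 0.12 tcp [ 0.5419 -0.0523  0.1153] j6 -130.2 t 16.0
```

View pics/w7.png

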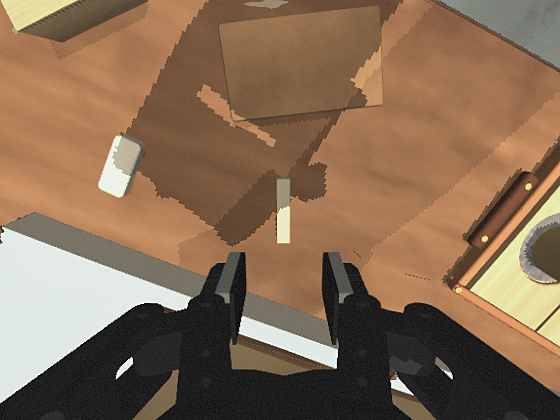

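The nut blank is between the fingers at (283,210). The sanding block above it and the board below are clear, and the wrist measurement agrees with the top camera to 2 mm.

```bash
python3 -m crank '[[[-5,-2,40],0,150],[[-5,-2,75],0,150],[[-5,-2,80],0,150],[[-5,-2,80],0,150],[[-5,-2,80],0,150]]'
python3 - <<'E'
from h import *
go(.5476,-.0513,.004,23.9)
E
```

```text
time: 16.5
eef_pos: [0.5492, -0.0522, 0.0378]
tcp_rot: [-0.208, 0.978, -0.001, 0.001]
contact_force: [0.3, 1.0, 0.4]
opening: 0.412
finger_force: 0.0
shift [ 1.1  1.5 33.8] yaw 0.1 heading -156.0 tilt 0.14 tcp [ 0.5492 -0.0522  0.0378] j6 -130.0 t 16.5
```

```bash
python3 -m crank '[[[1,1,20],0,150],[[1,1,30],0,150],[[1,1,33],0,150],[[1,1,33],0,150],[[1,1,33],0,255],[[1,1,33],0,255],[[1,1,33],0,255],[[1,1,33],0,255],[[1,1,33],0,255],[[1,1,33],0,255]]' 40;  python3 -m crank '[[[0,0,0],0,255],[[0,0,-10],0,255],[[0,0,-50],0,255],[[0,0,-90],0,255],[[0,0,-110],0,255],[[0,0,-110],0,255]]'
python3 - <<'E'
from h import *
go(.4984,.2376,.12,171.8)
E
```

```text
time: 17.5
eef_pos: [0.5476, -0.0525, 0.0042]
tcp_rot: [-0.208, 0.978, -0.0, 0.001]
contact_force: [0.3, 0.7, 6.5]
opening: 0.099
finger_force: 40.0
time: 18.1
eef_pos: [0.5491, -0.0528, 0.1173]
tcp_rot: [-0.208, 0.978, -0.002, 0.003]
contact_force: [-0.4, -0.4, -0.4]
opening: 0.094
finger_force: 39.3
shift [-71.6 285.9  -3.6] yaw 32.2 heading -156.0 tilt 0.44 tcp [ 0.5491 -0.0528  0.1173] j6 -130.0 t 18.1
```

```bash
python3 -m crank '[[[-72,285,-5],32.2,255],[[-72,285,-5],32.2,255],[[-72,285,-5],32.2,255],[[-72,285,-5],32.2,255],[[-72,285,-5],32.2,255],[[-72,285,-5],32.2,255],[[-72,285,-5],32.2,255],[[-72,285,-5],32.2,255],[[-72,285,-5],32.2,255],[[-72,285,-5],32.2,255]]'
python3 - <<'E'
from h import *
go(.4984,.2376,.02,171.8)
c=read_camera("wrist"); P=cloud(c); cv2.imwrite("pics/w8.png",c["frame"])
E
```

```text
time: 19.1
eef_pos: [0.4969, 0.236, 0.1175]
tcp_rot: [0.073, 0.997, -0.0, -0.001]
contact_force: [-0.1, -0.1, -0.1]
opening: 0.095
finger_force: 39.3
shift [-1.4  1.9 97.5] yaw -0.2 heading 171.6 tilt 0.08 tcp [0.4969 0.236  0.1175] j6 -66.8 t 19.1
```

View pics/w8.png

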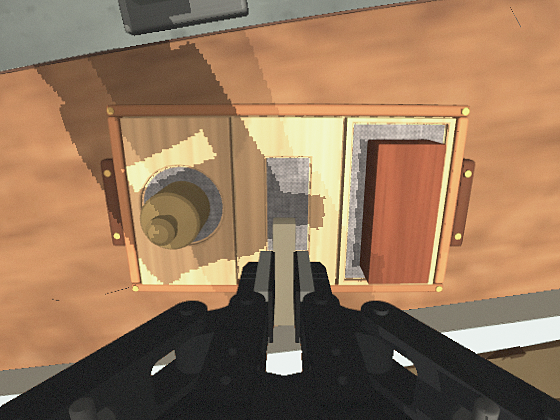

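The nut blank is held level over the small recess, with the mahogany block (405,210) and weight (180,215) clear of the fingers.

```bash
python3 -m crank '[[[-1,2,30],0,255],[[-1,2,60],0,255],[[-1,2,80],0,255],[[-1,2,88],0,255],[[-1,2,91],0,255],[[-1,2,93],0,255],[[-1,2,93],0,255],[[-1,2,93],0,255]]'
python3 - <<'E'
from h import *
go(.4984,.2376,.0185,171.8)
E
```

```text
time: 19.95
eef_pos: [0.499, 0.2395, 0.0264]
tcp_rot: [0.072, 0.997, 0.0, 0.001]
contact_force: [-0.5, 0.3, -0.2]
opening: 0.094
finger_force: 39.3
shift [ 0.3 -2.   7.9] yaw -0.0 heading 171.8 tilt 0.13 tcp [0.499  0.2395 0.0264] j6 -66.6 t 19.95
```

```bash
python3 -m crank '[[[0,-2,3],0,255],[[0,-2,5],0,255],[[0,-2,6],0,255],[[0,-2,7],0,255],[[0,-2,7],0,255],[[0,-2,7],0,255]]'
```

```text
time: 20.55
eef_pos: [0.4979, 0.2374, 0.0183]
tcp_rot: [0.072, 0.997, 0.0, 0.0]
contact_force: [-0.5, -0.1, -0.7]
opening: 0.097
finger_force: 39.4
```

```bash
python3 -m crank '[[[0,0,0],0,225],[[0,0,0],0,210],[[0,0,0],0,190],[[0,0,0],0,180],[[0,0,0],0,180],[[0,0,-10],0,180],[[0,0,-40],0,180],[[0,0,-80],0,180],[[0,0,-120],0,180],[[0,0,-160],0,180]]'; python3 -m crank '[[[-20,-250,-50],0,150],[[-20,-250,-50],0,150],[[-20,-250,-50],0,150],[[-20,-250,-50],0,150],[[-20,-250,-50],0,150],[[-20,-250,-50],0,150],[[-20,-250,-50],0,150]]'
python3 - <<'E'
from h import *
import pickle
a=pickle.load(open("top.pkl","rb")); c=read_camera("top"); P=cloud(c); cv2.imwrite("pics/top1.png",cv2.resize(c["frame"][150:275,90:290],None,fx=4,fy=4,interpolation=cv2.INTER_CUBIC))
for n,(x,y),z0,z1,r in [("mahog",(.5098,.3163),.036,.06,.07),("nut",(.4984,.2376),.0197,.035,.034),("brass",(.4867,.16),.045,.08,.03),("sand",(.447,-.081),.022,.045,.08),("eraser",(.563,-.176),.0045,.03,.045),("maple",(.456,-.235),.037,.06,.06)]:
    m=((np.hypot(P[...,0]-x,P[...,1]-y)<r)&(P[...,2]>z0)&(P[...,2]<z1)).astype(np.uint8)
    k,l,st,ce=cv2.connectedComponentsWithStats(m,connectivity=4)
    if k<2: print(n,"none");continue
    q=P[l==1+st[1:,4].argmax()]; b=cv2.minAreaRect((q[:,:2]*1000).astype(np.float32)); print(n,len(q),np.round(b[0],1),np.round(b[1],1),"z",np.median(q[:,2]).round(4),q[:,2].max().round(4))
E
```

```text
time: 21.55
eef_pos: [0.4976, 0.2373, 0.1805]
tcp_rot: [0.072, 0.997, 0.0, 0.0]
contact_force: [0.5, -0.7, -0.6]
opening: 0.292
finger_force: 0.0
time: 22.25
eef_pos: [0.4819, -0.0142, 0.2293]
tcp_rot: [0.074, 0.997, 0.0, 0.001]
contact_force: [-0.7, -0.6, 0.4]
opening: 0.414
finger_force: 0.0
mahog 655 [508.5 316.5] [ 46. 100.] z 0.0432 0.0506
nut 67 [498.1 236.6] [10.9 51.6] z 0.0227 0.0279
brass 185 [485.8 160.4] [37.1 39.4] z 0.0504 0.0747
sand 540 [450.  -85.5] [59.6 90.4] z 0.0294 0.0365
eraser 128 [ 563.8 -177.6] [23.  44.9] z 0.0108 0.0177
maple 510 [ 456.2 -235.8] [50.4 70.2] z 0.0443 0.0496
```

View pics/top1.png

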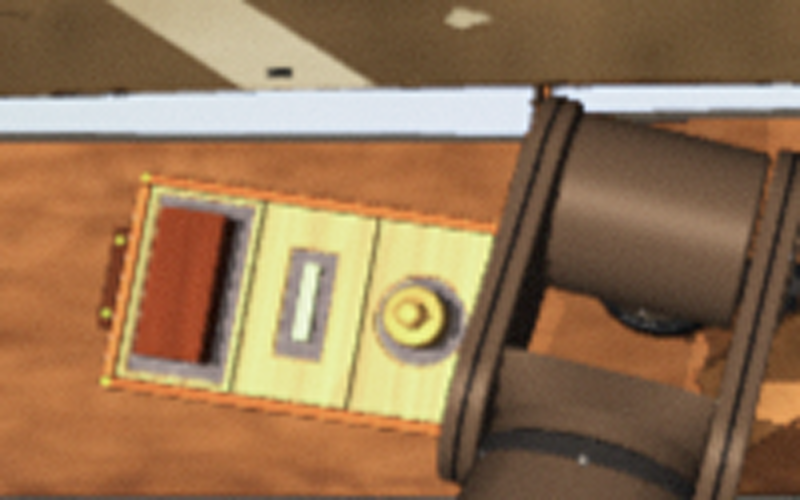

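The crop shows all three pieces in their own pockets: block (185,285), nut (307,300) and weight (412,313). The centres are within 2 mm, the heights match the pocket floors, and the three decoys have not moved. The sanding block is only partly hidden by the arm. Handing in.

```bash
python3 -m crank '[[[0,0,0],0,150],[[0,0,0],0,150],[[0,0,0],0,150]]'; python3 -c "
from plant import ctrl
print(ctrl.sign_off())"
```

```text
time: 22.6
eef_pos: [0.4816, -0.0117, 0.2278]
tcp_rot: [0.071, 0.997, 0.0, -0.0]
contact_force: [-0.0, -0.2, 0.2]
opening: 0.413
finger_force: 0.0
the job is handed in; nothing more can be done
None
```

The mahogany block, brass weight and nut blank each sit flat in their own pockets, within about 2 mm of centre by the last picture; the cork block, maple block and eraser were left in place, and the job was handed in at about 23 s (sign-off returned no verdict).

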